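Set the bench lamp's sliding arm to its length mark and cam it tight

TASK

The bench lamp's arm has slid right in. Draw it out until its black length mark comes level with the mouth of the collar and, while your fingers hold it there, squeeze the cam lever fully home, flat along the arm, so that the arm is clamped at the mark. Do not shut the lever with the arm off its mark, leave the other things on the bench where they are, and finish still holding the arm: do not let go.

Things in the scene. Friction and masses are not known exactly. Their poses are not given: they have to be found in the camera images.
- lamp_stand: Bench lamp fixed to the bench: black base plate 220 x 160 x 16 mm, column, grey outer tube 28 x 28 mm sloping upward at 20 degrees, its axis 140 mm up at the column. Origin: on the bench under the column; x is the level direction the arm points in, y the lever side, z up. The black clamp collar at the tube's end (44 mm long, 34 x 34 mm) can be straddled from above by open fingers.
- collar_mouth (a point): Centre of the collar's mouth, where the sliding arm comes out: 122 mm ahead of (x) and 184 mm above the stand's origin, 130 mm from the column along the slope. Axes as lamp_stand (x level).
- lamp_arm (a joint): How far the sliding arm is drawn out, in m: 0 fully in, 0.045 with the length mark level with the mouth, 0.085 at its stop. Square alloy tube 20 x 20 mm with the lamp at its end, about 0.5 kg in all. Unclamped it slides back in by its own weight (about 2 N along the slope) when nothing holds it, so it starts fully in.
- length_mark (a point): Middle of the length mark, a 6 mm wide black band round the sliding arm, on the arm's axis; hidden in the collar until the arm is drawn out. Axes as yoke_back.
- yoke_back (a point): On the arm's axis, in the back face (towards the collar) of the lamp's steel bracket: a flat strap across the arm, 68 mm wide, 26 mm high, fixed to the arm, 29 mm from the mouth with the arm in, 74 mm at the mark. x runs along the arm outward up the slope, y to the lever side, z square up. The lamp head beyond it is 58 mm wide, 110 long, up to 40 above the axis. Can be pulled from behind.
- cam_lever (a joint): Angle of the cam lever in rad: 0 home, flat along the arm; 1.4 fully open, out sideways; starts at 0.85 to 1.25 and stays where it is left. Below 0.33 the cam bites and drags the arm inward a few mm unless it is held; closing takes about 5 N near the tip. The blade must pass behind the bracket; open fingers, one beyond the arm and one outside the blade, sweep it in as they slide outward.
- cam_pin (a point): Pin of the cam lever, at the height of the arm's axis, 14 mm behind the mouth along the slope and 21 mm to the lever side of the arm's axis; the lever turns about it, square to the slope. Axes as lamp_stand.
- lever_tip (a point): Tip of the lever's steel blade, 80 mm from the pin; x points along the blade, z square to the slope. Blade 6 mm thick, 20 mm high, its middle plane 3 mm outside the pin. Closed, its outer face is 27 mm from the arm's axis and its tip 66 mm beyond the mouth, 8 mm short of the bracket at the mark: a hand just behind the bracket takes arm and blade together, 37 mm over both.
- bearing: Bystander, loose: steel bearing ring lying on the bench under the lamp, 80 mm across, 23 mm high; origin under its centre.
- hose_fitting: Bystander, loose: brass hose fitting standing on the bench near the stand, 38 mm across, 45 mm high; origin under its centre.
- spanner: Bystander, loose: steel spanner 200 mm long lying flat, its length along x; origin under its middle.
- oil_filter: Bystander, loose: white oil filter, 76 mm across, 94 mm high; origin under its centre.
- carton: Bystander, loose: small cardboard carton 100 x 140 x 70 mm; origin under its centre.
- spray_can_a: Bystander, loose: grey spray can with red cap, 66 mm across, 190 mm high; origin under its centre.
- spray_can_b: Bystander, loose: a second such spray can.

How it is judged:
By the outcome, as a careful person would: the job done as asked, in the order asked, and still so for the second after the job is handed in, while the arm keeps its last pose, push and grip.
It also fails if it takes over 35 s, if anything falls off the work surface, if the arm or the gripper's body presses on something with over 40 N, if the wrist force passes 120 N, or if a joint passes its speed limit or range.

ROBOT

A 6-joint arm with a two-finger parallel gripper is mounted at the origin on the work surface. World frame = base frame: x ahead of the robot, y to its left, z up, the work surface at z = 0. Lengths are in mm, angles in rad, forces in N, time in s.
With the tool pointing down it reaches from about 350 to 775 mm from the base axis. Payload 7.3 kg.
Tool frame: the origin (TCP) lies midway between the tips of the shut fingers; the grasp point (between the pads) lies 19 mm behind it; x points along the fingers, y is the direction in which the jaws open and shut, and the axes are right-handed (so a half turn about x gives the same grasp; the last joint's range is limited). The gripper opens to 92 mm and grips with 3 to 60 N. Pads are 19 mm wide; open, the fingers measure 130 mm over their backs; the gripper's body (75 mm by 190 mm) begins 47 mm behind the grasp point.
Start: joints at [1.125, 0.342, 1.524, -0, 1.275, -0.146], TCP at [155.033, 501.607, 226.741] pointing down, gripper open.
Joint ranges: [-2.53, 2.53], [-0.77, 2.02], [0.04, 2.7], [-1, 4.14], [0.28, 2.66], [-3.11, 3.11]. Speed limits (rad/s): [2.57, 2.57, 3.14, 3.14, 3.14, 3.14].

INTERFACE

Orientations are given as [roll, pitch, yaw] about the fixed x, y, z axes, in that order (R = Rz(yaw) Ry(pitch) Rx(roll)).
In Python, from plant import get_obs, capture, close_job gives the robot as it stands. The module is installed in compiled form; this text tells all that it offers.
- The arm moves only by the tool send_rows, never from a script. Its argument "moves" is a list of rows, each a list of 4 numbers: the shift along the tool's x, y, z in mm, then the turn about the tool's x in degrees. In form: [[tx, ty, tz, yaw], ...]. A call has 1 to 8 rows; each row shifts and turns the commanded pose from where the row before left it, along the tool's axes as they then stand; what a row does not reach is not made up. A row lasts 1/8 s, in which the tool goes at most 62.5 mm and 10.7 degrees, less where a joint would pass 70% of its speed; a pose out of reach is approached as far as the arm can. A call with a gripper value outside its range is refused whole. "hand" is the opening, from 0 (shut) to 1 (fully open), set as the call begins (left out, the last holds). The fingers move at their own pace and stop on an object; the grip force is fixed at half the most. Time passes only in rows, so rows that do not move let the fingers close. It gives the time, the measured TCP pose, the force and the opening at its end, in the units of the state.
- get_obs(): the state, without advancing time (a new reading comes with each control period).
- capture(name): name is "side" or "top" or "wrist"; returns a dict with "image" (400x640x3 uint8, red, green, blue), "K" (3x3 intrinsics, pixels), "position" and "attitude" of the camera in the world; the wrist camera has in their place "mount" (4x4, takes a point from camera to tool coordinates, whose origin is the TCP and whose axes are the tool frame's). Camera axes: x right, y down, z forward; pixel columns grow to the right and rows downward; lengths in mm; the calibration is good to about 2 mm. A picture is of the moment at which its call begins: read the wrist's pose just before it. There is no depth.
- close_job(): hands the job in, once; it reports no verdict.
The state is a dict: "time": time; "joint_positions": joint angles; "dq": joint speeds; "tau": joint torques, N m; "tool_pos": TCP position; "tcp_rot": TCP orientation; "contact_force": force on the tool from outside, world axes, zero at the start; "moment": the same for the moment, N m; "grip_width": finger opening in mm.
Only numpy, scipy, OpenCV 4.12 (cv2) and the standard library are available. Lean on these libraries where they do the work, as an engineer would, in place of code of your own. Each camera call takes 0.05 s, during which the arm holds its last target. There are 200 camera calls.

## Working session

There is one attempt and no reset: what is moved stays moved. The work goes in short steps, Python scripts to look and compute and a tool call to move; the robot and the scene stay as the last step left them, time stands still between calls to the robot, and variables do not carry over. Pictures are saved under pics/ and viewed, about 8 in all and at most 12, crops included, and the job is handed in when it is done.

Besides the shell and the picture viewer there is one more tool, called as name([rows], argument=value, ...), one row to a line, values as JSON. send_rows: Moves the arm, as the interface text tells. Its arguments: {"type":"object","properties":{"moves":{"type":"array","items":{"type":"array","items":{"type":"number"}}},"hand":{"type":"number"}},"required":["moves"]}

```bash
mkdir -p pics; cat > h.py <<'E'
import numpy as np,cv2
from plant import get_obs,capture,close_job
E
python3 - <<'E'
from h import *
import pickle
o=get_obs();print({k:np.round(v,3) for k,v in o.items()})
for n in("side","top"):
    c=capture(n);pickle.dump(c,open(n+".pkl","wb"))
    print(n,c["K"],c["position"],c["attitude"])
    cv2.imwrite(f"pics/{n}0.png",c["image"][:,:,::-1])
E
```

```text
{'time': np.float64(0.0), 'joint_positions': array([ 1.125,  0.343,  1.525,  0.   ,  1.275, -0.146]), 'dq': array([ 0.001, -0.   ,  0.   ,  0.001, -0.001, -0.   ]), 'tau': array([ -0.   , -43.124, -24.422,   0.072,   0.056,  -0.   ]), 'tool_pos': array([154.846, 501.218, 226.043]), 'tcp_rot': array([-1.733,  1.569, -2.033]), 'contact_force': array([-0.427,  0.418,  1.288]), 'moment': array([-0.008,  0.043,  0.018]), 'grip_width': np.float64(91.818)}
side [[406.43546564   0.         322.78145139]
 [  0.         406.43546564 203.29563274]
 [  0.           0.           1.        ]] [401.21311892 893.84501103 648.07806569] [-2.10321748 -0.00668522 -2.94992595]
top [[401.57349457   0.         321.08015498]
 [  0.         401.57349457 201.3306399 ]
 [  0.           0.           1.        ]] [ 456.82023522   63.97187964 1408.45630061] [-3.07600524 -0.01308401 -1.54722405]
```

View pics/side0.png

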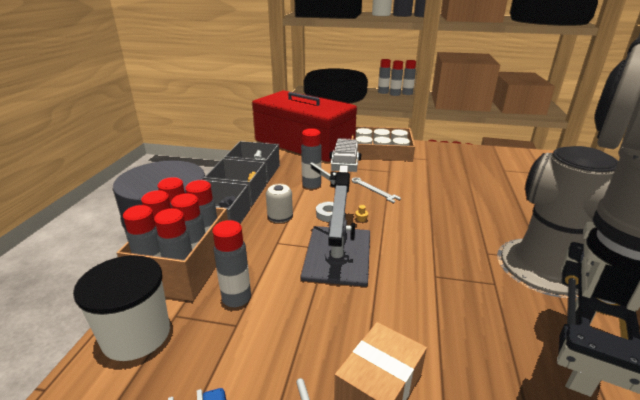

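View pics/top0.png

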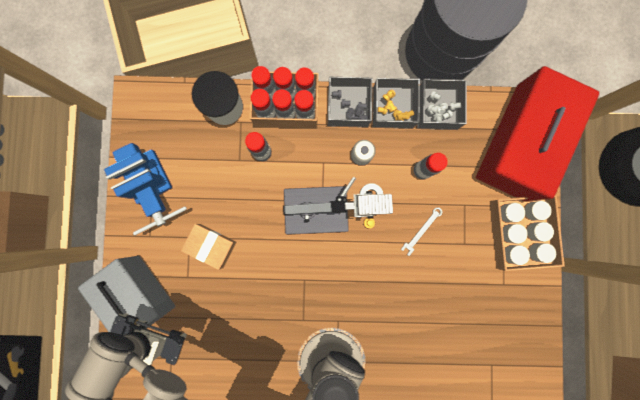

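```bash
python3 - <<'E'
import pickle,cv2,numpy as np
t=pickle.load(open("top.pkl","rb"))["image"][165:245,275:405,::-1]
s=pickle.load(open("side.pkl","rb"))["image"][125:290,290:380,::-1]
a=cv2.resize(t,None,fx=6,fy=6,interpolation=cv2.INTER_CUBIC);cv2.imwrite("pics/t1.png",a)
b=cv2.resize(s,None,fx=3.6,fy=3.6,interpolation=cv2.INTER_CUBIC);cv2.imwrite("pics/s1.png",b)
E
```

```text
(no output)
```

View pics/t1.png

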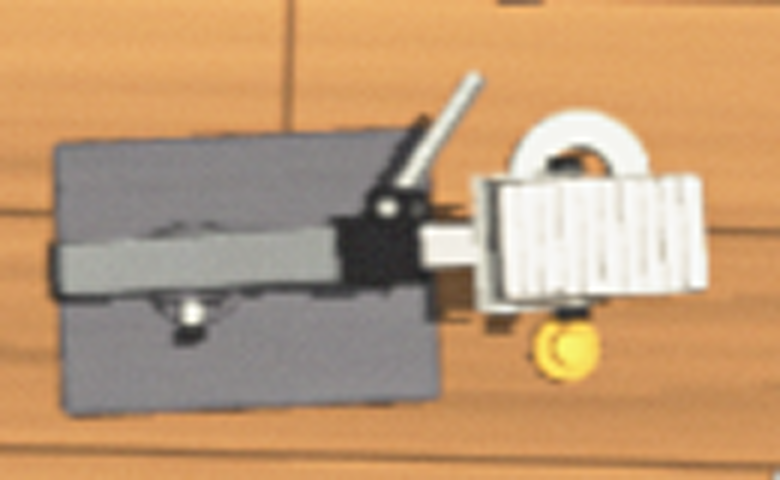

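View pics/s1.png

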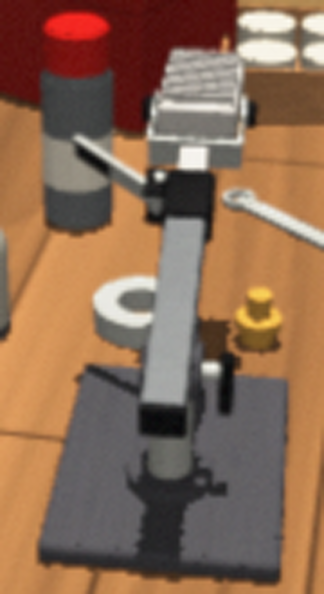

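```bash
cat >> h.py <<'E'
from scipy.spatial.transform import Rotation as R
from scipy.optimize import least_squares
def proj(P,c):
    A=R.from_euler('xyz',c["attitude"]).as_matrix()
    p=(np.asarray(P)-c["position"])@A; q=p@c["K"].T; return q[:,:2]/q[:,2:]
C,S=np.cos(np.radians(20)),np.sin(np.radians(20))
def L(s,y,h): # slope coords: s beyond mouth, y lever side, h square up -> stand frame
    return np.array([122+s*C-h*S,y,184+s*S+h*C])
def W(p,q): # q=[x,y,yaw]
    c,s=np.cos(q[2]),np.sin(q[2]);p=np.atleast_2d(p)
    return np.c_[q[0]+c*p[:,0]-s*p[:,1],q[1]+s*p[:,0]+c*p[:,1],p[:,2]]
E
python3 - <<'E'
from h import *
import pickle
t=pickle.load(open("top.pkl","rb"));s=pickle.load(open("side.pkl","rb"))
T=lambda u,v:(275+u/6-.4,165+v/6-.4); Sd=lambda u,v:(290+u/3.6-.4,125+v/3.6-.4)
pt=[(L(0,17,17),T(419,218)),(L(0,-17,17),T(421,284)),(L(29,34,13),T(475,175)),(L(29,-34,13),T(481,312)),(L(-44,17,17),T(334,219)),(L(-44,-17,17),T(339,287))]
ps=[(L(29,34,13),Sd(150,133)),(L(29,-34,13),Sd(243,140)),(L(-44,17,17),Sd(162,217)),(L(-44,-17,17),Sd(210,219))]
# plate corners with free centre offset
pc=[((-110,80),T(57,145)),((-110,-80),T(66,413)),((110,-80),T(440,397)),((110,80),T(431,128))]
def f(v):
    q=v[:3]
    P=np.array([a for a,_ in pt]);r1=proj(W(P,q),t)-[b for _,b in pt]
    P=np.array([a for a,_ in ps]);r2=proj(W(P,q),s)-[b for _,b in ps]
    P=np.array([(a[0]+v[3],a[1]+v[4],16) for a,_ in pc]);r3=proj(W(P,q),t)-[b for _,b in pc]
    return np.r_[r1.ravel(),r2.ravel(),r3.ravel()]
r=least_squares(f,[400,100,-1.57,0,0],x_scale=[10,10,.1,10,10])
print(r.x,np.round(r.fun.reshape(-1,2),1))
q=r.x[:3];print("mouth",W(L(0,0,0),q),"yoke",W(L(29,0,0),q),"yoke@mark",W(L(74,0,0),q))
def g(a):
    a=a[0]; return (proj(W(L(-14+80*np.cos(a)-3*np.sin(a),21+80*np.sin(a)+3*np.cos(a),10),q),t)-T(476,73)).ravel()
l=least_squares(g,[1.0]);print("lever",l.x,l.fun)
np.save("q.npy",q)
E
```

```text
[516.50533188  94.83047145  -1.50590503  30.28424611   0.9441598 ] [[-0.1 -0.5]
 [ 0.1 -0.3]
 [-0.1  0.5]
 [-0.   0.3]
 [ 0.2  0.2]
 [-0.2 -0. ]
 [-0.5  1.6]
 [ 0.1  1.2]
 [-0.2 -1.5]
 [ 0.4 -1.2]
 [-0.6 -0.8]
 [-0.4  0.6]
 [ 0.8  0.6]
 [ 0.2 -0.5]]
mouth [[524.41651527 -26.91275496 184.        ]] yoke [[526.1836328  -54.10648556 193.91858416]] yoke@mark [[528.92571173 -96.30365374 209.30949061]]
lever [0.93054014] [-0.03535826  0.05873905]
```

```bash
cat >> h.py <<'E'
q=np.load("q.npy") if __import__("os").path.exists("q.npy") else None
ex=lambda:np.array([np.cos(q[2]),np.sin(q[2]),0]);ey=lambda:np.array([-np.sin(q[2]),np.cos(q[2]),0])
def st():
    o=get_obs();M=R.from_euler('xyz',o["tcp_rot"]).as_matrix();p=np.array(o["tool_pos"])
    d=p-[q[0],q[1],0];print("t",round(o["time"],2),"stand-frame TCP",np.round([d@ex(),d@ey(),p[2]],1),"F st",np.round([o["contact_force"]@ex(),o["contact_force"]@ey(),o["contact_force"][2]],1),"w",round(o["grip_width"],1),"q6",np.round(o["joint_positions"],2))
    return o,M,p
def to(X,Y,Z): # tool-axis shift to reach stand-frame point
    o,M,p=st();g=np.array([q[0],q[1],0])+X*ex()+Y*ey();g[2]=Z
    print("shift tool",np.round(M.T@(g-p),1),"ty.ex/ey",np.round([M[:,1]@ex(),M[:,1]@ey()],3),"tz",np.round([M[:,2]@ex(),M[:,2]@ey()],3),"tx z",round(M[2,0],4))
E
python3 - <<'E'
from h import *
to(110,25,290)
c=capture("wrist");print(np.round(c["mount"],2))
o,M,p=st();print(np.round(M,3))
E
```

```text
t 0.1 stand-frame TCP [-429.  -334.5  226.1] F st [-0.3  1.1 -0.2] w 91.8 q6 [ 1.12  0.34  1.52  0.    1.28 -0.15]
shift tool [ -63.5 -375.4  528.1] ty.ex/ey [-0.934  0.357] tz [0.357 0.934] tx z -1.0
[[  -0.     -0.26    0.97 -159.29]
 [   1.      0.      0.      0.79]
 [  -0.      0.97    0.26  -68.33]
 [   0.      0.      0.      1.  ]]
t 0.15 stand-frame TCP [-429.1 -334.5  226.2] F st [0.2 0.3 0.3] w 91.7 q6 [ 1.13  0.34  1.52 -0.    1.28 -0.15]
[[-0.     0.295  0.955]
 [-0.001  0.955 -0.295]
 [-1.    -0.001 -0.   ]]
```

send_rows([
  [-10,0,0,9.9],
  [-10,0,0,9.9],
  [-10,0,0,9.9],
  [-10,0,0,9.9],
  [-10,0,0,9.9],
  [-10,0,0,9.9],
  [-4,0,0,9.7],
], hand=1)

```text
time: 1.02
tool_pos: [155.0, 501.6, 291.1]
tcp_rot: [2.542, 1.57, 1.03]
contact_force: [0.1, -0.1, 0.4]
grip_width: 91.8
```

```bash
python3 - <<'E'
from h import *
to(110,25,290)
E
```

```text
t 1.02 stand-frame TCP [-429.4 -334.3  291.1] F st [0.2 0.  0.4] w 91.8 q6 [ 1.13  0.3   1.41 -0.    1.43  1.07]
shift tool [  1.  362.3 537.4] ty.ex/ey [0.006 1.   ] tz [ 1.    -0.006] tx z -1.0
```

send_rows([
  [0,30,45,0.3],
  [0,30,45,0],
  [0,30,45,0],
  [0,30,45,0],
  [0,30,45,0],
  [0,30,45,0],
])

```text
time: 1.78
tool_pos: [351.7, 241.4, 290.7]
tcp_rot: [2.544, 1.571, 1.034]
contact_force: [0.3, 0.4, -0.8]
grip_width: 92.1
```

send_rows([
  [0,30,45,0],
  [0,30,45,0],
  [0,30,45,0],
  [0,30,45,0],
  [0,30,40,0],
  [0,32,40,0],
  [0,0,0,0],
])

```text
time: 2.65
tool_pos: [549.5, -8.3, 289.3]
tcp_rot: [-1.504, 1.569, -3.019]
contact_force: [-0.3, -0.8, -0.1]
grip_width: 91.8
```

```bash
python3 - <<'E'
from h import *
to(110,25,290)
c=capture("wrist");im=c["image"].copy()
o,M,p=st();m=c["mount"]
def pw(P):
    t=(P-p)@M; cc=(t-m[:3,3])@m[:3,:3]; u=c["K"]@cc; return u[:2]/u[2]
for n,P in dict(mt1=L(0,17,17),mt2=L(0,-17,17),yk1=L(29,34,13),yk2=L(29,-34,13),pin=L(-14,21,10),cb1=L(-44,17,17),cb2=L(-44,-17,17)).items():
    u=pw(W(P,q)[0]);print(n,np.round(u));cv2.circle(im,tuple(int(x) for x in u),2,(255,0,255),-1)
cv2.imwrite("pics/w1.png",im[:,:,::-1])
E
```

```text
t 2.65 stand-frame TCP [105.1  26.3 289.3] F st [ 0.8 -0.3 -0.1] w 91.8 q6 [-0.15  0.35  1.34 -0.    1.45 -0.21]
shift tool [-0.7 -1.2  4.9] ty.ex/ey [0.009 1.   ] tz [ 1.    -0.009] tx z -1.0
t 2.7 stand-frame TCP [103.4  25.3 289.6] F st [-0.2 -0.6  0.6] w 91.7 q6 [-0.15  0.35  1.34  0.    1.45 -0.21]
mt1 [314. 222.]
mt2 [273. 223.]
yk1 [335. 257.]
yk2 [253. 258.]
pin [319. 206.]
cb1 [314. 170.]
cb2 [274. 170.]
```

View pics/w1.png

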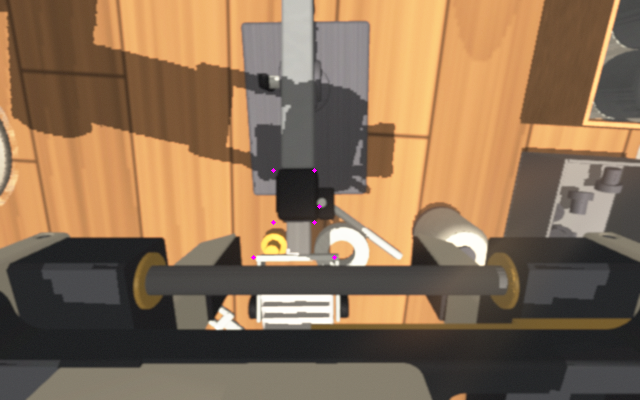

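```bash
python3 - <<'E'
from h import *
q=q.copy();q[:2]+=2*ey()[:2];np.save("q.npy",q)
import h;h.q=q;to(110,25,215)
E
```

```text
t 2.7 stand-frame TCP [103.4  23.3 289.6] F st [-0.2 -0.6  0.6] w 91.7 q6 [-0.15  0.35  1.34  0.    1.45 -0.21]
shift tool [74.6  1.9  6.6] ty.ex/ey [0.008 1.   ] tz [ 1.    -0.008] tx z -1.0
```

send_rows([
  [30,1,3,0],
  [30,1,3,0],
  [14,0,0,0],
  [0,0,0,0],
])

```text
time: 3.2
tool_pos: [549.9, -10.7, 216.4]
tcp_rot: [-1.955, 1.569, 2.818]
contact_force: [-0.0, -0.4, -0.1]
grip_width: 91.9
```

```bash
python3 - <<'E'
from h import *
to(110,25,177)
c=capture("side");cv2.imwrite("pics/s2.png",cv2.resize(c["image"][90:290,240:440,::-1],None,fx=3,fy=3,interpolation=cv2.INTER_CUBIC))
st()
E
```

```text
t 3.2 stand-frame TCP [107.5  24.5 216.4] F st [ 0.4 -0.1 -0.1] w 91.9 q6 [-0.16  0.4   1.47  0.    1.28 -0.22]
shift tool [39.4  0.5  2.5] ty.ex/ey [0.004 1.   ] tz [ 1.    -0.004] tx z -1.0
t 3.25 stand-frame TCP [107.8  25.2 217.4] F st [-0.1  0.1  0.1] w 91.6 q6 [-0.16  0.4   1.47  0.    1.28 -0.22]
```

View pics/s2.png

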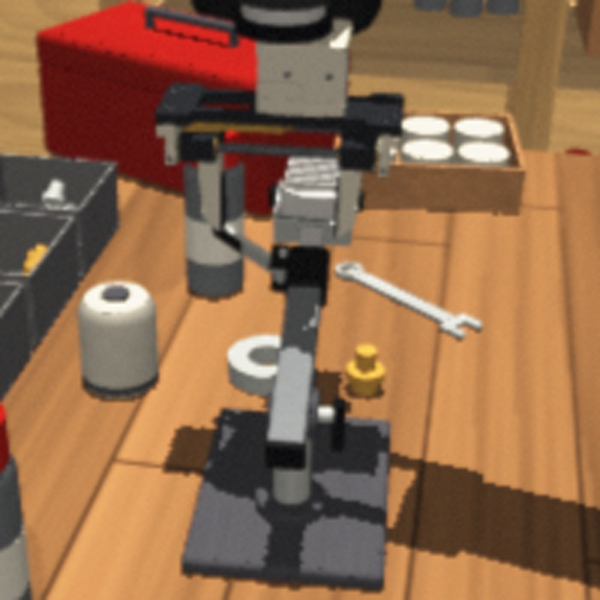

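send_rows([
  [20,0,1,0],
  [19,0,1,0],
  [0,0,0,0],
])

```text
time: 3.62
tool_pos: [550.5, -13.3, 177.9]
tcp_rot: [-2.012, 1.57, 2.76]
contact_force: [0.3, -0.8, -0.4]
grip_width: 91.9
```

```bash
python3 - <<'E'
from h import *
to(150,25,191)
E
```

```text
t 3.62 stand-frame TCP [110.1  24.9 177.9] F st [ 0.8  0.2 -0.4] w 91.9 q6 [-0.16  0.43  1.53  0.    1.18 -0.22]
shift tool [-13.1   0.3  39.9] ty.ex/ey [0.005 1.   ] tz [ 1.    -0.005] tx z -1.0
```

send_rows([
  [-3,0,8,0],
  [-3,0,8,0],
  [-2,0,6,0],
  [-2,0,6,0],
  [-2,0,6,0],
  [-2,0,6,0],
  [0,0,0,0],
])

```text
time: 4.5
tool_pos: [553.4, -53.9, 192.1]
tcp_rot: [1.325, 1.57, -0.186]
contact_force: [0.8, 2.3, 1.8]
grip_width: 92.0
```

```bash
python3 - <<'E'
from h import *
to(150,25,191)
E
```

```text
t 4.5 stand-frame TCP [150.8  25.2 192.1] F st [-2.3  1.   1.8] w 92.0 q6 [-0.23  0.43  1.49  0.    1.22 -0.29]
shift tool [ 1.1 -0.2 -0.8] ty.ex/ey [0.006 1.   ] tz [ 1.    -0.006] tx z -1.0
```

send_rows([
  [-1,0,3,0],
  [-1,0,3,0],
  [-1,0,3,0],
  [-1,0,3,0],
  [-1,0,3,0],
  [-1,0,3,0],
  [0,0,0,0],
], hand=0.83)

```text
time: 5.38
tool_pos: [554.2, -72.0, 197.8]
tcp_rot: [0.193, 1.57, -1.318]
contact_force: [-0.3, 0.1, 0.5]
grip_width: 75.9
```

```bash
python3 - <<'E'
from h import *
to(177.6,25,201.4)
c=capture("wrist");a=c["image"][130:330,170:470,::-1];cv2.imwrite("pics/w2.png",cv2.resize(a,None,fx=2.6,fy=2.6,interpolation=cv2.INTER_CUBIC))
E
```

```text
t 5.38 stand-frame TCP [169.   24.8 197.8] F st [-0.1 -0.3  0.5] w 75.9 q6 [-0.27  0.43  1.48 -0.    1.24 -0.33]
shift tool [-3.6  0.2  8.6] ty.ex/ey [0.005 1.   ] tz [ 1.    -0.005] tx z -1.0
```

View pics/w2.png

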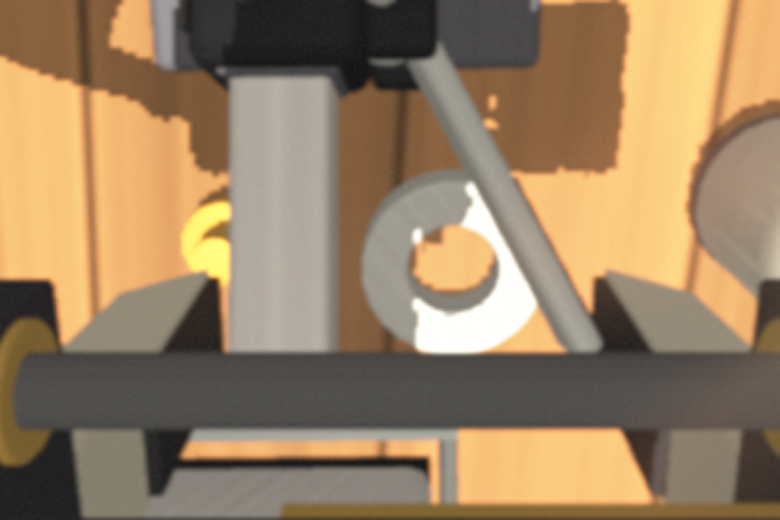

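send_rows([
  [-1,0,2,0],
  [-1,0,3,0],
  [-1,0,3,0],
  [0,0,0,0],
  [0,0,0,0],
])

```text
time: 6.05
tool_pos: [554.7, -79.6, 200.7]
tcp_rot: [0.672, 1.571, -0.839]
contact_force: [0.3, 0.6, 0.6]
grip_width: 76.4
```

```bash
cat >> h.py <<'E'
def wp(c,p,M,P):
    m=c["mount"];u=c["K"]@(((P-p)@M-m[:3,3])@m[:3,:3]);return u[:2]/u[2]
E
python3 - <<'E'
from h import *
to(177.6,25,201.4)
c=capture("wrist");o,M,p=st()
for n,P in dict(mtop=L(0,0,17),arm0=L(0,0,10),arm3=L(3,0,10),arm_m3=L(-3,0,10),yk=L(74,0,13)).items():print(n,np.round((wp(c,p,M,W(P,q)[0])-[190,90])*[4,4]))
a=c["image"][90:240,190:390,::-1];cv2.imwrite("pics/w3.png",cv2.resize(a,None,fx=4,fy=4,interpolation=cv2.INTER_CUBIC))
E
```

```text
t 6.05 stand-frame TCP [176.5  24.8 200.7] F st [-0.6  0.3  0.6] w 76.4 q6 [-0.28  0.43  1.47 -0.    1.25 -0.34]
shift tool [-0.7  0.2  1.1] ty.ex/ey [0.005 1.   ] tz [ 1.    -0.005] tx z -1.0
t 6.1 stand-frame TCP [176.5  24.8 200.7] F st [-0.9  0.2  0.7] w 76.2 q6 [-0.28  0.43  1.47 -0.    1.25 -0.34]
mtop [328. 197.]
arm0 [337. 213.]
arm3 [337. 236.]
arm_m3 [337. 190.]
yk [327. 799.]
```

View pics/w3.png

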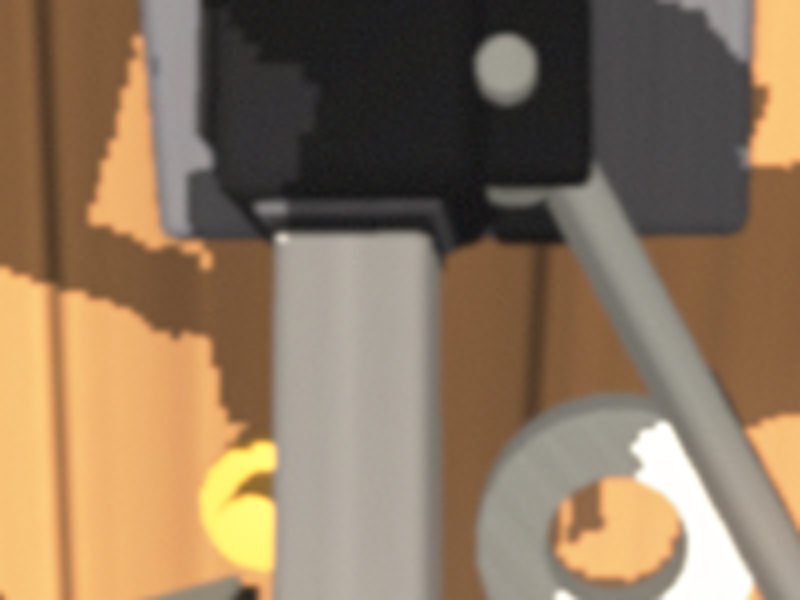

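send_rows([
  [-0.2,-3,0.6,0],
  [0,-2,0,0],
  [0,0,0,0],
  [0,0,0,0],
], hand=0.72)

```text
time: 6.6
tool_pos: [549.9, -80.4, 201.1]
tcp_rot: [1.359, 1.57, -0.152]
contact_force: [2.3, -1.1, 1.3]
grip_width: 66.0
```

```bash
python3 - <<'E'
from h import *
to(177.6,20,201.4)
c=capture("wrist");o,M,p=st()
for n,P in dict(mtop=L(0,0,17),arm0=L(0,0,10),arm3=L(3,0,10)).items():print(n,np.round((wp(c,p,M,W(P,q)[0])-[210,110])*6))
a=c["image"][110:200,210:340,::-1];cv2.imwrite("pics/w4.png",cv2.resize(a,None,fx=6,fy=6,interpolation=cv2.INTER_CUBIC))
E
```

```text
t 6.6 stand-frame TCP [177.   19.9 201.1] F st [1.2 2.2 1.3] w 66.0 q6 [-0.28  0.42  1.48  0.    1.24 -0.34]
shift tool [-0.3  0.1  0.6] ty.ex/ey [0.005 1.   ] tz [ 1.    -0.005] tx z -1.0
t 6.65 stand-frame TCP [177.   20.  201.1] F st [1.3 2.1 1.9] w 66.0 q6 [-0.28  0.42  1.48  0.    1.24 -0.34]
mtop [431. 169.]
arm0 [442. 193.]
arm3 [442. 227.]
```

View pics/w4.png

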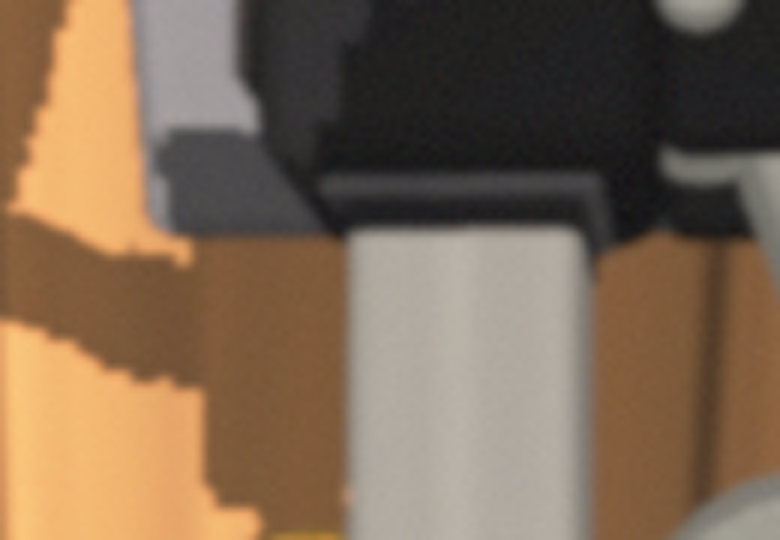

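send_rows([
  [0,-3,0,0],
  [0,-2,0,0],
  [0,0,0,0],
  [0,0,0,0],
], hand=0.61)

```text
time: 7.15
tool_pos: [544.6, -80.2, 200.8]
tcp_rot: [-2.87, 1.57, 1.902]
contact_force: [2.3, 3.1, 0.7]
grip_width: 56.1
```

send_rows([
  [0,-3,0,0],
  [0,-2,0,0],
  [0,0,0,0],
  [0,0,0,0],
], hand=0.5)

```text
time: 7.65
tool_pos: [539.6, -80.4, 200.8]
tcp_rot: [-2.858, 1.57, 1.914]
contact_force: [3.8, 3.7, 0.5]
grip_width: 46.3
```

```bash
python3 - <<'E'
from h import *
to(177.2,8.5,201.1)
c=capture("wrist");a=c["image"][90:290,160:460,::-1];cv2.imwrite("pics/w5.png",cv2.resize(a,None,fx=2.6,fy=2.6,interpolation=cv2.INTER_CUBIC))
E
```

```text
t 7.65 stand-frame TCP [176.4   9.6 200.8] F st [-3.5  4.   0.5] w 46.3 q6 [-0.29  0.4   1.51  0.    1.23 -0.35]
shift tool [-0.3 -1.1  0.8] ty.ex/ey [0.005 1.   ] tz [ 1.    -0.005] tx z -1.0
```

View pics/w5.png

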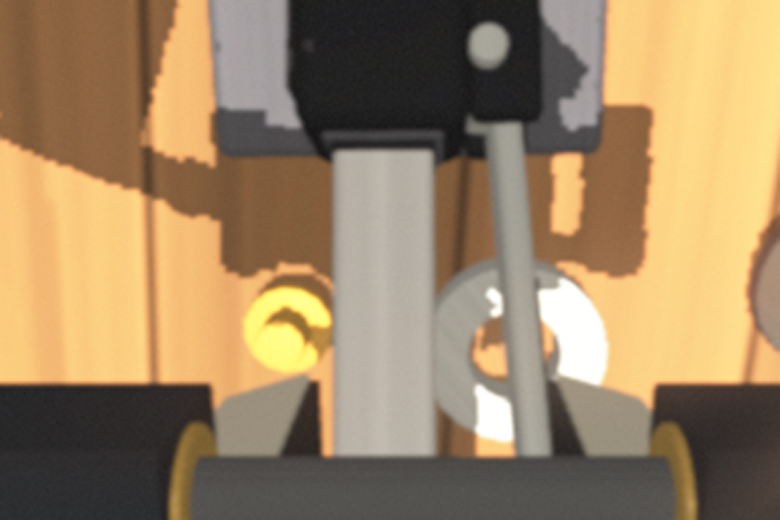

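send_rows([
  [-0.2,-0.5,0.7,0],
  [0,-0.5,0,0],
  [0,0,0,0],
  [0,0,0,0],
  [0,0,0,0],
  [0,0,0,0],
], hand=0.3)

```text
time: 8.45
tool_pos: [537.8, -81.1, 200.9]
tcp_rot: [-2.072, 1.568, 2.701]
contact_force: [-1.9, 5.0, 2.8]
grip_width: 34.5
```

```bash
python3 - <<'E'
from h import *
to(177.2,8.5,201.1)
c=capture("wrist");o,M,p=st()
for n,P in dict(mtop=L(0,0,17),arm0=L(0,0,10),arm3=L(3,0,10)).items():print(n,np.round((wp(c,p,M,W(P,q)[0])-[240,110])*5))
a=c["image"][110:220,240:380,::-1];cv2.imwrite("pics/w6.png",cv2.resize(a,None,fx=5,fy=5,interpolation=cv2.INTER_CUBIC))
E
```

```text
t 8.45 stand-frame TCP [176.9   7.9 200.9] F st [-5.2 -1.6  2.8] w 34.5 q6 [-0.29  0.4   1.51  0.    1.23 -0.35]
shift tool [-0.2  0.6  0.3] ty.ex/ey [0.005 1.   ] tz [ 1.    -0.005] tx z -1.0
t 8.5 stand-frame TCP [176.9   7.9 200.9] F st [-5.5 -0.8  2.3] w 34.7 q6 [-0.29  0.4   1.51  0.    1.23 -0.35]
mtop [331. 141.]
arm0 [335. 161.]
arm3 [335. 189.]
```

View pics/w6.png

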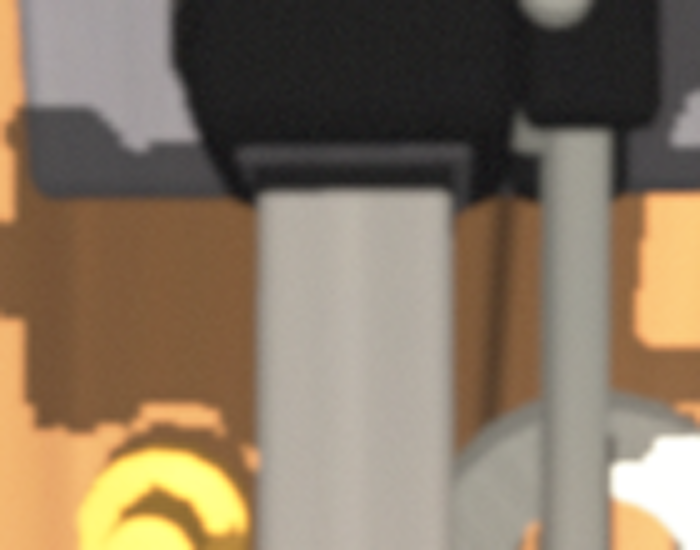

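send_rows([
  [0,0.3,0,0],
  [0,0,0,0],
  [0,0,0,0],
  [0,0,0,0],
], hand=0)

```text
time: 9.0
tool_pos: [537.8, -81.1, 200.9]
tcp_rot: [-1.969, 1.568, 2.803]
contact_force: [-1.9, 4.6, 2.9]
grip_width: 34.6
```

```bash
python3 - <<'E'
from h import *
to(177.2,8.5,201.1)
c=capture("wrist");o,M,p=st()
for n,P in dict(mtop=L(0,0,17),arm0=L(0,0,10),arm3=L(3,0,10),arm6=L(6,0,10)).items():print(n,np.round((wp(c,p,M,W(P,q)[0]))))
g=c["image"].mean(2);x=int(wp(c,p,M,W(L(3,0,10),q)[0])[0]);print(x,np.round(g[132:158,x-3:x+4].mean(1)))
for r in range(145,200,9):
    row=g[r,325:370];print(r,np.round(row[::2]).astype(int))
s=capture("side");a=s["image"][90:250,250:410,::-1];cv2.imwrite("pics/s3.png",cv2.resize(a,None,fx=3.7,fy=3.7,interpolation=cv2.INTER_CUBIC))
E
```

```text
t 9.0 stand-frame TCP [176.9   7.9 200.9] F st [-4.7 -1.6  2.9] w 34.6 q6 [-0.29  0.4   1.51  0.    1.23 -0.35]
shift tool [-0.2  0.6  0.3] ty.ex/ey [0.005 1.   ] tz [ 1.    -0.005] tx z -1.0
t 9.05 stand-frame TCP [176.9   7.9 200.9] F st [-5.4 -1.2  2.5] w 34.8 q6 [-0.29  0.4   1.51  0.    1.23 -0.35]
mtop [306. 138.]
arm0 [307. 142.]
arm3 [307. 148.]
arm6 [307. 153.]
307 [ 31.  30.  31.  28.  28.  27.  37.  58.  69.  68.  57.  43.  35.  34.
  41.  80. 131. 164. 175. 176. 176. 176. 176. 176. 176. 176.]
145 [ 35  35  34  55  50  26  23  26  31  29  33  55 112 138 152 156 155 150
 116  41  49  70  71]
154 [174 168 135  92  91  92  87  70  66  82  95 101 117 138 151 156 156 151
 130 102 101 102 161]
163 [174 169 146 101  93  92  81  66  72  92  97 100 117 141 152 156 155 152
 129 101 102 123 186]
172 [174 170 147 102  91  90  78  63  77  95  98 102 119 138 152 156 154 151
 127 102 103 163 191]
181 [175 169 147 101  92  87  72  65  83  97  97 103 118 141 154 158 155 151
 128 103 103 102 101]
190 [175 170 147 104  92  85  69  73  91 100 108 116 121 143 156 158 156 151
 135 129 127 126 122]
199 [174 170 148 109 113 122 128 146 156 161 157 145 125 143 157 160 156 151
 122 140 157 159 167]
```

View pics/s3.png

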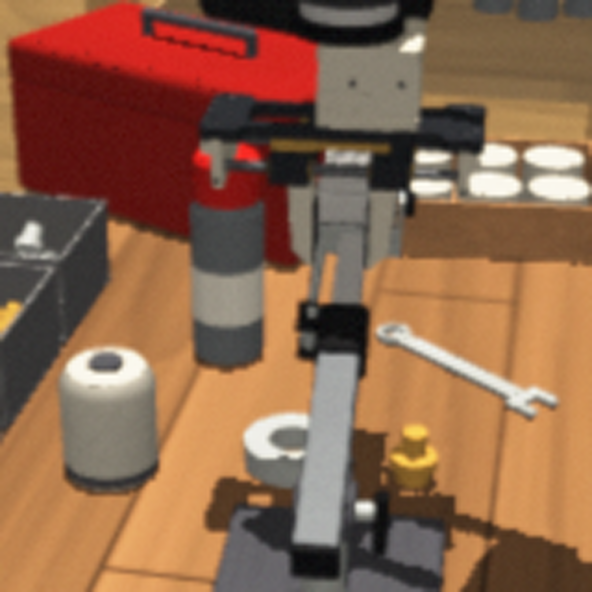

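```bash
python3 -c "
from h import *
st();print(close_job())"
```

```text
t 9.1 stand-frame TCP [176.9   7.9 200.9] F st [-4.8 -2.4  3.3] w 34.9 q6 [-0.29  0.4   1.51  0.    1.23 -0.35]
the job is handed in; nothing more can be done
None
```

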